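# Sort left-over power-supply parts back into their trays

## Task

Five left-over parts stand mixed on the bench: two capacitors, two heat sinks and a transformer. Sort them back into the three black trays: put each part upright, flat on the floor of an empty pocket of the tray that already holds parts of its own kind, one part to a pocket. Leave the flux bottle and the roll of tape where they are.

Things in the scene. Friction and masses are not known exactly. Their poses are not given: they have to be found in the camera images.
- capacitor_a: Screw-terminal capacitor: an upright cylinder with a dark sleeve, 36 mm in diameter, body 52 mm high, with an aluminium rim and two short aluminium screw posts on top (58 mm high in all). About 85 g. Stands loose on the bench. Origin: centre of its underside; z up along the cylinder; x, y horizontal. One of an identical pair, capacitor_a and capacitor_b.
- capacitor_b: Screw-terminal capacitor: an upright cylinder with a dark sleeve, 36 mm in diameter, body 52 mm high, with an aluminium rim and two short aluminium screw posts on top (58 mm high in all). About 85 g. Stands loose on the bench. Origin: centre of its underside; z up along the cylinder; x, y horizontal. One of an identical pair, capacitor_a and capacitor_b.
- heatsink_a: Extruded aluminium heat sink standing on its base with its upright fins showing from above: 50 mm along the fins (its x), 36 mm across them (its y), 40 mm high; rigid, may be gripped over the outer fins across y. About 75 g. Loose on the bench. Origin: centre of its underside; z up. One of an identical pair, heatsink_a and heatsink_b.
- heatsink_b: Extruded aluminium heat sink standing on its base with its upright fins showing from above: 50 mm along the fins (its x), 36 mm across them (its y), 40 mm high; rigid, may be gripped over the outer fins across y. About 75 g. Loose on the bench. Origin: centre of its underside; z up. One of an identical pair, heatsink_a and heatsink_b.
- transformer: Transformer: dark grey ferrite core 44 mm long (its x), 18 mm thick (its y), top at 40 mm, round a yellow-taped winding (27 mm in x, 36 mm in y over cheeks and tags, 32 mm high) on a black base 44 x 38 x 6 mm. Grip over the core's two end faces, 44 mm apart along x. About 120 g, loose on the bench. Origin: centre of its underside; z up.
- capacitor_tray: Black tray fixed to the bench, 70 (its x) x 214 (its y) x 12 mm high. Three pockets centred at x = 0, y = -70, 0, +70 mm, each 62 (x) x 66 (y) mm inside, floor 3 mm and wall tops 12 mm above the underside. Origin: centre of the underside; x roughly away from the robot, z up. A capacitor sits fast in the pocket at y = +70; those at y = 0 and -70 are empty.
- heatsink_tray: Black tray fixed to the bench, 70 (its x) x 214 (its y) x 12 mm high. Three pockets centred at x = 0, y = -70, 0, +70 mm, each 62 (x) x 66 (y) mm inside, floor 3 mm and wall tops 12 mm above the underside. Origin: centre of the underside; x roughly away from the robot, z up. A heat sink sits fast in the middle pocket, its fins along the tray's y; those at y = -70 and +70 are empty.
- transformer_tray: Black tray fixed to the bench, 70 (its x) x 214 (its y) x 12 mm high. Three pockets centred at x = 0, y = -70, 0, +70 mm, each 62 (x) x 66 (y) mm inside, floor 3 mm and wall tops 12 mm above the underside. Origin: centre of the underside; x roughly away from the robot, z up. Transformers sit fast in the pockets at y = 0 and -70, their cores along the tray's x; that at y = +70 is empty.
- flux_bottle: Small white flux bottle with a grey cap and a thin steel nozzle, 42 mm in diameter, 104 mm high with its nozzle, loose, standing beside the work on the robot's right. Not to be disturbed. Origin: centre of its underside.
- tape_roll: Roll of yellow tape, 90 mm in diameter with a 56 mm hole, 24 mm high, loose, lying flat beside the work on the robot's left. Not to be disturbed. Origin: centre of its underside.
Things that resemble listed ones, but are neither listed nor needed, are in the scene too. Leave any pink or red look-alike of the heatsink_a alone.

How it is judged (in metres and radians):
At the end, for the whole second after the job is handed in: Every part is released and at rest in an empty pocket of the tray of its kind, one to a pocket: centre within 20 mm of the pocket's centre in the tray's x and y, underside less than 7 mm above the tray's underside (on the pocket floor), upright within 0.12 rad ((y of capacitor_a in the frame of capacitor_tray between -0.02 and 0.02 m or y of capacitor_a in the frame of capacitor_tray between -0.09 and -0.05 m) and x of capacitor_a in the frame of capacitor_tray between -0.02 and 0.02 m and z of capacitor_a in the frame of capacitor_tray between 0 and 0.007 m and angle between each of capacitor_a, heatsink_a, capacitor_b, heatsink_b, transformer's own z axis and vertical below 0.12 rad and linear speed of each of capacitor_a, heatsink_a, capacitor_b, heatsink_b, transformer below 0.02 m/s and angular speed of each of capacitor_a, heatsink_a, capacitor_b, heatsink_b, transformer below 0.2 rad/s and (y of heatsink_a in the frame of heatsink_tray between -0.09 and -0.05 m or y of heatsink_a in the frame of heatsink_tray between 0.05 and 0.09 m) and x of heatsink_a in the frame of heatsink_tray between -0.02 and 0.02 m and z of heatsink_a in the frame of heatsink_tray between 0 and 0.007 m and (y of capacitor_b in the frame of capacitor_tray between -0.02 and 0.02 m or y of capacitor_b in the frame of capacitor_tray between -0.09 and -0.05 m) and x of capacitor_b in the frame of capacitor_tray between -0.02 and 0.02 m and z of capacitor_b in the frame of capacitor_tray between 0 and 0.007 m and (y of heatsink_b in the frame of heatsink_tray between -0.09 and -0.05 m or y of heatsink_b in the frame of heatsink_tray between 0.05 and 0.09 m) and x of heatsink_b in the frame of heatsink_tray between -0.02 and 0.02 m and z of heatsink_b in the frame of heatsink_tray between 0 and 0.007 m and y of transformer in the frame of transformer_tray between 0.05 and 0.09 m and x of transformer in the frame of transformer_tray between -0.02 and 0.02 m and z of transformer in the frame of transformer_tray between 0 and 0.007 m and ((y of capacitor_a in the frame of capacitor_tray above -0.035 m and y of capacitor_b in the frame of capacitor_tray below -0.035 m) or (y of capacitor_b in the frame of capacitor_tray above -0.035 m and y of capacitor_a in the frame of capacitor_tray below -0.035 m)) and horizontal distance between heatsink_a and heatsink_b above 0.09 m); the robot touches nothing.
It fails at once if the flux bottle was moved by more than 30 mm or tipped (distance of flux_bottle from where it was at the start of the episode above 0.03 m or angle between flux_bottle's own z axis and vertical above 0.5 rad).
It fails at once if the roll of tape was moved by more than 30 mm (distance of tape_roll from where it was at the start of the episode above 0.03 m).
It also fails if it takes over 112 s, if anything falls off the work surface, if the arm or the gripper's body presses on something with over 40 N, if the wrist force passes 120 N, or if a joint passes its speed limit or range.

## Robot

A 6-joint arm with a two-finger parallel gripper is mounted at the origin on the work surface. World frame = base frame: x ahead of the robot, y to its left, z up, the work surface at z = 0. Lengths are in m, angles in degrees, forces in N, time in s.
With the tool pointing down it reaches from about 0.3 to 0.75 m from the base axis. Payload 8.5 kg.
Tool frame: the origin (TCP) lies at the very end of the fingers, on their centre line; the grasp point (between the pads) lies 19 mm behind it (env.hold_point_z is the distance from the TCP to the grasp point, in m); z points along the fingers, y is the line along which they close (so a half turn about z gives the same grasp; the last joint's range is limited). The gripper opens to 85 mm and grips with 20 to 120 N. Pads are 22 mm wide; open, the fingers measure 114 mm over their backs; the gripper's body (76 mm by 85 mm) begins 54 mm behind the grasp point. The pads swing forward as they close: fully open they stand 13 mm farther back than shut.
Start: joints at [-75.934, 21.807, 74.336, -0, 83.858, -12.336], TCP at [0.245, -0.493, 0.231] pointing down, gripper open.
Joint ranges: [-178.18, 178.18], [-50.72, 133.34], [12.68, 142.11], [-81.47, 261.47], [9.98, 163.14], [-165.26, 165.26]. Speed limits (degrees/s): [136.94, 136.94, 180, 180, 180, 180].

## Interface

Orientations are given as a 3x3 rotation matrix whose columns are the frame's x, y, z axes.
In Python, from rig import env, optics gives the robot as it stands.
- The arm moves only by the shell command python3 -m jog 'ROWS' [OPENING] [FORCE]. ROWS is JSON, a list of rows, each an object with "linear": the shift along the tool's x, y, z in units of 40 mm (1.0 is 40 mm), a list of three; "roll": the turn about the tool's z in units of 5 degrees (1.0 is 5 degrees). A call has 1 to 12 rows; each row shifts and turns the commanded pose from where the row before left it, along the tool's axes as they then stand; what a row does not reach is not made up. A row lasts 1/12 s, in which the tool goes at most 41.7 mm and 7.16 degrees, less where a joint would pass 70% of its speed; a pose out of reach is approached as far as the arm can. A call is refused whole if a number of a shift passes 1 or a number of a turn 1, either way. A call with a gripper value outside its range is refused whole. OPENING is the opening, from -1 (shut) to 1 (fully open), set as the call begins (- or left out, the last holds). The fingers move at their own pace and stop on an object; FORCE is the grip in N (left out, the last holds). Time passes only in rows, so rows that do not move let the fingers close. It gives the time, the measured TCP pose, the force, the opening and the grip force at its end, in the units of the state.
- env.observe(): the state, without advancing time (a new reading comes with each control period).
- optics.get_image(name): name is "scene" or "top"; returns the picture (420x560x3 uint8, red, green, blue); there is no depth.
- optics.calibration(name): a dict with "fov_y" (degrees; the focal length in pixels is half the picture's height over the tangent of half this angle, whatever the lens; pixels are square), "cx", "cy" (the principal point, pixels), "T" (4x4, takes a point from camera to world coordinates). Camera axes: x right, y down, z forward; pixel columns grow to the right and rows downward; lengths in m; the calibration is good to about 2 mm. A picture is of the moment at which its call begins. calibration takes no time and is no camera call.
- env.close_job(): hands the job in; it is judged then, once.
The state is a dict: "time_s": time; "q": joint angles; "qvel": joint speeds; "joint_efforts": joint torques, N m; "position": TCP position; "tool_rot": TCP orientation; "ft_force": force on the tool from outside, world axes, zero at the start; "wrist_torque": the same for the moment, N m; "grip_width": finger opening in m; "gripper_force": force on a finger pad.
Only numpy, scipy, OpenCV 4.12 (cv2) and the standard library are available. Lean on these libraries where they do the work, as an engineer would, in place of code of your own. Each camera call takes 0.05 s, during which the arm holds its last target. There are 200 camera calls.

## Working session

There is one attempt and no reset: what is moved stays moved. The work goes in short steps, Python scripts to look and compute and a shell command to move; the robot and the scene stay as the last step left them, time stands still between calls to the robot, and variables do not carry over. Pictures are saved under pics/ and viewed, at most 14 in all, crops included, and the job is handed in when it is done.

```bash
mkdir -p pics
python3 - <<'E'
from rig import env, optics
import cv2,numpy as np
for n in("top","scene"):
    im=optics.get_image(n); cv2.imwrite(f"pics/{n}0.png",im[:,:,::-1])
    c=optics.calibration(n);print(n,{k:(np.round(v,4).tolist()) for k,v in c.items() if not isinstance(v,str)})
s=env.observe();print(s)
print(env.hold_point_z)
E
```

```text
top {'fov_y': 52.0353, 'cx': 275.4076, 'cy': 211.2373, 'T': [[0.0164, -0.9783, 0.2065, 0.2591], [-0.9998, -0.0174, -0.0031, 0.0065], [0.0066, -0.2064, -0.9784, 1.1661], [0.0, 0.0, 0.0, 1.0]]}
scene {'fov_y': 54.492, 'cx': 280.5546, 'cy': 213.5125, 'T': [[0.8055, 0.4664, -0.3657, 0.9236], [0.5926, -0.63, 0.5019, -0.5766], [0.0037, -0.6209, -0.7839, 0.9323], [0.0, 0.0, 0.0, 1.0]]}
{'time_s': 0.1, 'q': array([-7.59342715e+01,  2.18372304e+01,  7.43798252e+01, -1.51384904e-04,
        8.38581412e+01, -1.23369057e+01]), 'qvel': array([ 0.03460866, -0.09628251, -0.14846915,  0.00827941, -0.06113597,
        0.05790345]), 'joint_efforts': array([ 3.77738368e-03, -4.49219799e+01, -2.31658405e+01, -1.31583874e-04,
        3.60184633e-03,  1.11886445e-05]), 'position': array([ 0.24449345, -0.49237226,  0.23077603]), 'tool_rot': array([[ 8.95691235e-01,  4.44676408e-01, -3.21514596e-04],
       [ 4.44676437e-01, -8.95690374e-01,  1.27244229e-03],
       [ 2.77847536e-04, -1.28268537e-03, -9.99999139e-01]]), 'ft_force': array([-0.20241316, -0.14448665,  0.83344349]), 'wrist_torque': array([ 0.02112171, -0.00031377, -0.01087884]), 'gripper_force': 0.0, 'grip_width': 0.08534320404245643}
0.0187
```

View pics/top0.png

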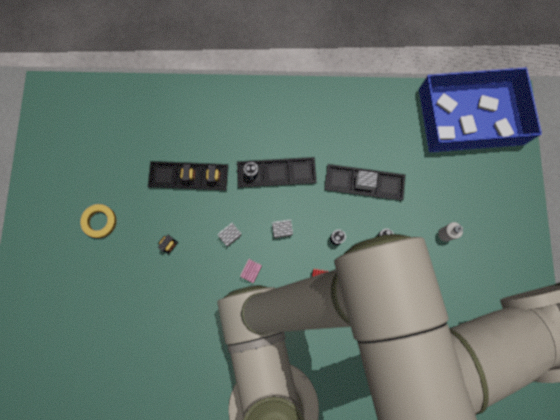

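View pics/scene0.png

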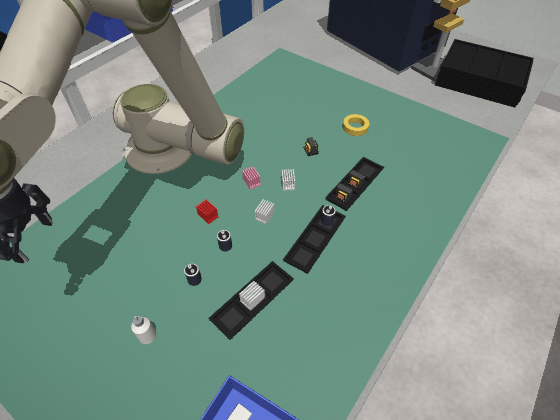

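The top view shows these candidates:
- **Heat sinks:** silver at (230,235) and (283,228). The look-alikes are pink at (251,270) and red at (318,275).
- **Capacitors:** (338,237) and (386,235). The one at (251,170) is fixed in its tray.
- **Transformer:** (168,244). Two more are fixed at (187,174) and (212,174).
- **Not to be touched:** tape at (98,221) and bottle at (454,231).

I choose the two silver heat sinks, the two loose capacitors and the transformer at (168,244). Next I check them in close crops.

Run:
```python
from rig import optics
import cv2,numpy as np
print({n:{k:v for k,v in optics.calibration(n).items() if k not in("T",)} for n in("top","scene")})
im=cv2.imread("pics/top0.png")
a=cv2.resize(im[155:255,140:300],None,fx=5,fy=5,interpolation=cv2.INTER_CUBIC)
b=cv2.resize(im[155:255,260:420],None,fx=5,fy=5,interpolation=cv2.INTER_CUBIC)
for o,x0 in((a,140),(b,260)):
    for i in range(0,160,20): cv2.putText(o,str(x0+i),(i*5,10),0,.35,(0,255,255)); cv2.line(o,(i*5,12),(i*5,18),(0,255,255))
    for j in range(0,100,20): cv2.putText(o,str(155+j),(0,j*5+4),0,.35,(0,255,255))
cv2.imwrite("pics/ta.png",a);cv2.imwrite("pics/tb.png",b)
s=cv2.imread("pics/scene0.png")
c=cv2.resize(s[125:345,170:390],None,fx=2.7,fy=2.7,interpolation=cv2.INTER_CUBIC);cv2.imwrite("pics/sc.png",c)
```

```text
{'top': {'fov_y': 52.03534844909922, 'cx': 275.4076083681316, 'cy': 211.23727216854627}, 'scene': {'fov_y': 54.49200779661708, 'cx': 280.5546036793147, 'cy': 213.51245552627765}}
```

View pics/ta.png

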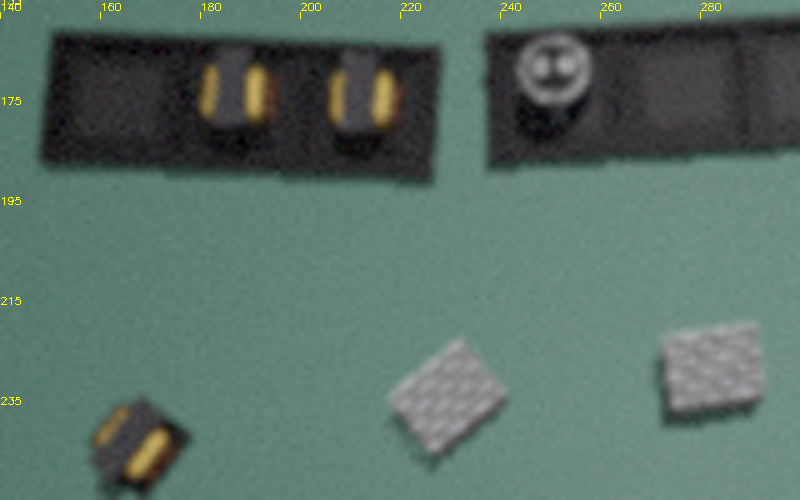

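View pics/tb.png

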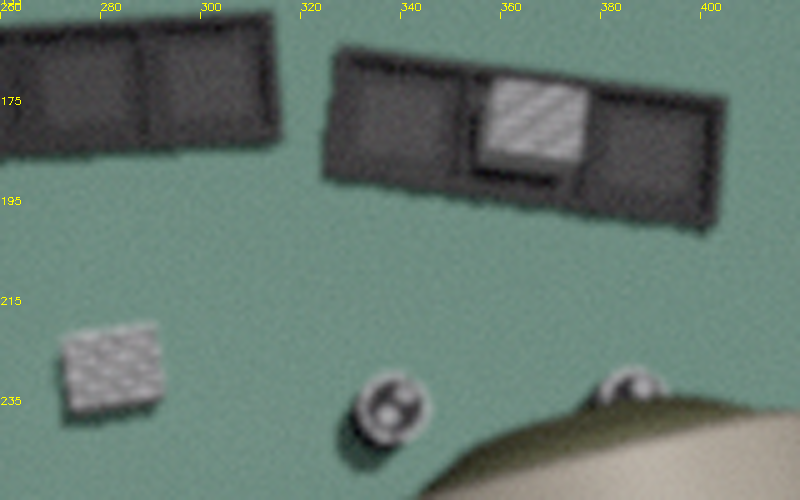

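The crops confirm the choice. The heat sinks are silver, centred near (229.6,234.2) and (282.8,228.2). The capacitors are at (338.6,236.4) and about (386.6,236), the second partly hidden by the arm, and the transformer is at about (166.2,243). Now I'll compute poses and overlay the models on both views.

```bash
cat > h.py <<'E'
import numpy as np,cv2
from rig import env,optics
def K(n):
    c=optics.calibration(n);return 210/np.tan(np.radians(c["fov_y"])/2),c["cx"],c["cy"],np.array(c["T"])
def back(n,uv,z):
    f,cx,cy,T=K(n);d=T[:3,:3]@[(uv[0]-cx)/f,(uv[1]-cy)/f,1];return (T[:3,3]+d*(z-T[2,3])/d[2])[:2]
def proj(n,P):
    f,cx,cy,T=K(n);p=(np.atleast_2d(P)-T[:3,3])@T[:3,:3];return p[:,:2]/p[:,2:]*f+[cx,cy]
def box(x,y,a,lx,ly,z):
    a=np.radians(a);R=np.array([[np.cos(a),-np.sin(a)],[np.sin(a),np.cos(a)]])
    q=np.array([[1,1],[1,-1],[-1,-1],[-1,1]])*[lx/2,ly/2]@R.T+[x,y];return np.c_[q,np.full(4,z)]
def move(yaw):pass
E
python3 - <<'E'
from h import *
ang=lambda v:np.degrees(np.arctan2(v[1],v[0]))
A=lambda p,x0=140:(p[0]/5+x0-.4,p[1]/5+155-.4)
def fitbox(corn,z,x0=140):
    q=np.array([back("top",A(c,x0),z) for c in corn]);return q
for nm,c in dict(hs1=[(463,338),(508,393),(434,455),(388,398)],hs2=[(662,335),(755,322),(765,395),(675,412)]).items():
    q=fitbox(c,.04);print(nm,q.mean(0).round(4),[ (round(np.linalg.norm(q[i]-q[(i+1)%4]),4),round(ang(q[(i+1)%4]-q[i]),1)) for i in range(4)])
print("cap1",back("top",A((393,407),260),.052),"cap2",back("top",A((633,404),260),.052),back("scene",(191,268.5),.052),"cap1s",back("scene",(224,234.5),.052))
print("tr",back("top",A((131,440)),.032),"yaw",ang(back("top",A((98,443)),.032)-back("top",A((125,408)),.032)))
# trays: top-left, top-right at z=.012; 
for nm,l,r,bl,br,x0 in(("T",(52,35),(440,47),(40,165),(433,182),140),("C",(487,35),(872,10),(487,170),(880,140),140),("H",(340,48),(723,98),(325,180),(708,232),260)):
    L,R=back("top",A(l,x0),.012),back("top",A(r,x0),.012);BL,BR=back("top",A(bl,x0),.003),back("top",A(br,x0),.003)
    print(nm,(L+R+BL+BR)/4,np.linalg.norm(L-R),np.linalg.norm(BL-BR),np.linalg.norm(L-BL),np.linalg.norm(R-BR),"yaw",ang(L-R)-90,ang(BL-BR)-90)
E
```

```text
hs1 [0.4337 0.1239] [(np.float64(0.0383), np.float64(-139.5)), (np.float64(0.0506), np.float64(131.7)), (np.float64(0.0393), np.float64(40.5)), (np.float64(0.0506), np.float64(-49.4))]
hs2 [ 0.4522 -0.0165] [(np.float64(0.0501), np.float64(-80.9)), (np.float64(0.0397), np.float64(-171.8)), (np.float64(0.0485), np.float64(101.8)), (np.float64(0.0419), np.float64(10.5))]
cap1 [ 0.43089295 -0.16244414] cap2 [ 0.43467102 -0.28834082] [ 0.43732379 -0.28585932] cap1s [ 0.43466803 -0.15895801]
tr [0.40836563 0.29181359] yaw 145.5956155000765
T [0.5999041  0.24933481] 0.2177168194952391 0.21954075478831847 0.07313751501805006 0.07588644514729223 yaw -0.7895275420422649 -1.5179378217135877
C [0.61524229 0.00306702] 0.21718856920611912 0.22067632488263442 0.07596597371682277 0.07353804553002183 yaw 4.964086652042283 5.559801384634596
H [ 0.59024706 -0.24438785] 0.2157221750865874 0.21464506138309714 0.07477731637282506 0.07562515338227685 yaw -6.735058724354545 -6.962666718698813
```

```bash
cat >> h.py <<'E'
M=dict(hs1=(.4337,.1239,130.5,.05,.036,.04),hs2=(.4522,-.0165,100,.05,.036,.04),tr=(.4084,.2918,145.6,.044,.018,.04),c1=(.4325,-.161,0,.036,.036,.052),c2=(.4355,-.2875,0,.036,.036,.052),
T=(.5999,.2493,-1.2,.07,.214,.012),C=(.6152,.0031,5.3,.07,.214,.012),H=(.5902,-.2444,-6.8,.07,.214,.012))
def overlay(ims,rects,fn,M=M):
    out=[]
    for (n,im),(x,y,w,h,s) in zip(ims,rects):
        o=cv2.resize(im[y:y+h,x:x+w],None,fx=s,fy=s,interpolation=cv2.INTER_CUBIC)
        for m in M.values():
            for z in(m[5],0):
                q=(proj(n,box(*m[:5],z))+.5-[x,y])*s;cv2.polylines(o,[q.astype(int)],1,(0,255,255) if z else(255,0,255),1)
        out.append(o)
    for i,o in enumerate(out):cv2.imwrite(f"pics/{fn}{i}.png",o)
E
python3 - <<'E'
from h import *
overlay([(n,cv2.imread(f"pics/{n}0.png")) for n in("top","scene")],[(140,150,270,110,2.9),(170,125,225,220,2.7)],"ov")
E
```

```text
(no output)
```

View pics/ov0.png

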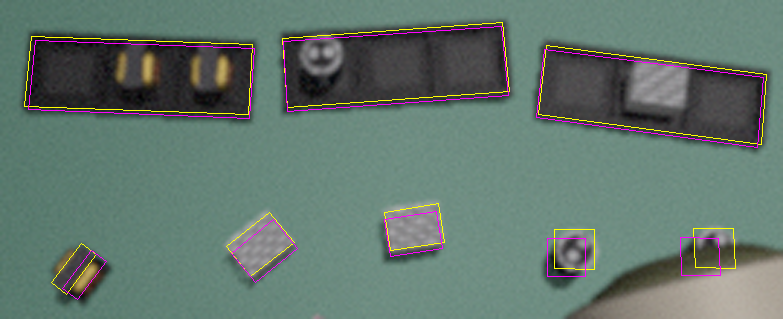

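View pics/ov1.png

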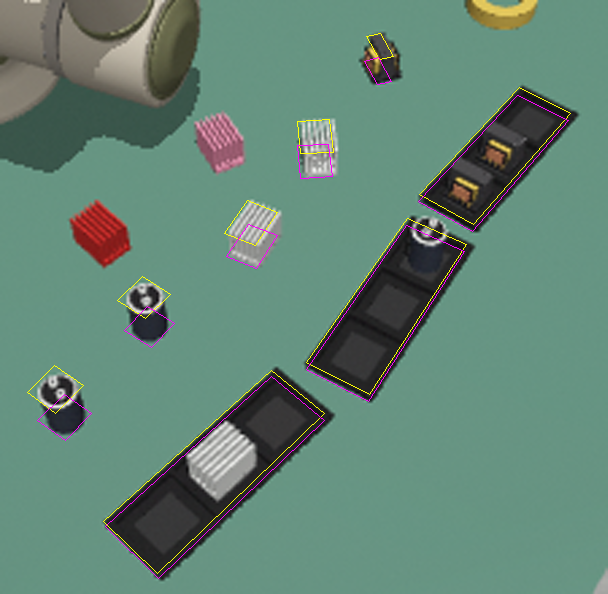

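The overlays agree in both views. The scene view suggests a shift of about 1–3 mm towards +x and +y, so I'll add 1.3 mm to each. The transformer's core axis, between the yellow strips, points at about 146°. First reach is for capacitor 2, with the tool yaw at 95°.

```bash
cat > to.py <<'E'
import sys; from h import *
o=.0013
G=dict(c2=(.4355,-.2875,95.3),c2p=(.6217,-.0666,95.3),c1=(.4325,-.161,95.3),c1p=(.6152,.0031,95.3),hs2=(.4522,-.0165,100),hs2p=(.5985,-.1749,83.2),
hs1=(.4337,.1239,130.5),hs1p=(.582,-.3139,83.2),tr=(.4084,.2918,55.6),trp=(.6014,.3193,88.8))
s=env.observe();p=s["position"];R=s["tool_rot"];th=np.degrees(np.arctan2(R[1,0],R[0,0]))
print("t",s["time_s"].__round__(2),"p",p.round(4),"th",round(th,1),"w",round(s["grip_width"],4),"gf",round(s["gripper_force"],1),"ft",s["ft_force"].round(1))
a0=th
for n,z in zip(sys.argv[1::2],map(float,sys.argv[2::2])):
    x,y,a=G[n];a_=np.radians(a);d=(np.array([x+o,y+o,z])-p)/.04
    c,sn=np.cos(a_),np.sin(a_)
    print(n,z,"roll",round((a0-a)/5,2),"lin",np.round([c*d[0]+sn*d[1],sn*d[0]-c*d[1],-d[2]],2));p=np.array([x+o,y+o,z]);a0=a
E
python3 to.py c2 .12
```

```text
t 0.1 p [ 0.2445 -0.4924  0.2308] th 26.4 w 0.0853 gf 0.0 ft [-0.2 -0.1  0.8]
c2 0.12 roll -13.78 lin [4.69 5.26 2.77]
```

```bash
python3 -m jog '[{"linear":[0,0,0],"roll":-0.98},{"linear":[0,0,0.2],"roll":-0.98},{"linear":[0,0,0.2],"roll":-0.98},{"linear":[0,0,0.2],"roll":-0.98},{"linear":[0,0,0.2],"roll":-0.98},{"linear":[0,0,0.2],"roll":-0.98},{"linear":[0,0,0.2],"roll":-0.98}]' 0.5 40
python3 -m jog '[{"linear":[0,0,0.2],"roll":-0.98},{"linear":[0,0,0.2],"roll":-0.98},{"linear":[0,0,0.2],"roll":-0.98},{"linear":[0,0,0.2],"roll":-0.98},{"linear":[0,0,0.2],"roll":-0.98},{"linear":[0,0,0.2],"roll":-0.98},{"linear":[0,0,0.2],"roll":-1}]'
python3 -m jog '[{"linear":[0.4,0.44,0],"roll":0},{"linear":[0.4,0.44,0],"roll":0},{"linear":[0.4,0.44,0],"roll":0},{"linear":[0.4,0.44,0],"roll":0},{"linear":[0.4,0.44,0],"roll":0},{"linear":[0.4,0.44,0],"roll":0},{"linear":[0.4,0.44,0],"roll":0},{"linear":[0.4,0.44,0],"roll":0},{"linear":[0.4,0.44,0],"roll":0},{"linear":[0.4,0.44,0],"roll":0},{"linear":[0.4,0.44,0],"roll":0},{"linear":[0.3,0.42,0],"roll":0}]'
python3 -m jog '[{"linear":[0,0,0],"roll":0},{"linear":[0,0,0],"roll":0}]'
python3 to.py c2 .018
```

```text
time_s: 0.68
position: [0.2445, -0.4924, 0.1826]
tool_rot: [[0.486, 0.874, -0.0], [0.874, -0.486, 0.001], [0.001, -0.001, -1.0]]
ft_force: [-0.4, -0.1, 0.0]
grip_width: 0.0639
gripper_force: 0.0
time_s: 1.27
position: [0.2445, -0.4924, 0.1266]
tool_rot: [[-0.093, 0.996, -0.0], [0.996, 0.093, 0.001], [0.001, -0.0, -1.0]]
ft_force: [0.1, -0.6, 0.2]
grip_width: 0.0641
gripper_force: 0.0
time_s: 2.27
position: [0.438, -0.2851, 0.1271]
tool_rot: [[-0.089, 0.996, -0.001], [0.996, 0.089, 0.001], [0.001, -0.001, -1.0]]
ft_force: [-0.1, 0.2, 0.1]
grip_width: 0.0637
gripper_force: 0.0
time_s: 2.43
position: [0.4377, -0.2861, 0.1271]
tool_rot: [[-0.091, 0.996, -0.0], [0.996, 0.091, 0.0], [0.0, -0.0, -1.0]]
ft_force: [-0.1, 0.2, 0.0]
grip_width: 0.0641
gripper_force: 0.0
t 2.43 p [ 0.4377 -0.2861  0.1271] th 95.2 w 0.0641 gf 0.0 ft [-0.1  0.2  0. ]
c2 0.018 roll -0.02 lin [-0.   -0.02  2.73]
```

```bash
python3 -m jog '[{"linear":[0,0,0.39]},{"linear":[0,0,0.39]},{"linear":[0,0,0.39]},{"linear":[0,0,0.39]},{"linear":[0,0,0.39]},{"linear":[0,0,0.39]},{"linear":[0,0,0.39]},{"linear":[0,0,0]},{"linear":[0,0,0]}]'
python3 -m jog '[{"linear":[0,0,0]},{"linear":[0,0,0]},{"linear":[0,0,0]},{"linear":[0,0,0]},{"linear":[0,0,0]},{"linear":[0,0,0]},{"linear":[0,0,0]},{"linear":[0,0,0]},{"linear":[0,0,0]}]' -1 40
python3 to.py c2 .12 c2p .12
```

```text
t 2.43 p [ 0.4377 -0.2861  0.1271] th 95.2 w 0.0641 gf 0.0 ft [-0.1  0.2  0. ]
c2 0.12 roll -0.02 lin [-0.   -0.02  0.18]
c2p 0.12 roll 0.0 lin [ 5.07  5.15 -0.  ]invalid input
invalid input
```

Roll is required in every row.

```bash
python3 -m jog '[{"linear":[0,0,0.39],"roll":0},{"linear":[0,0,0.39],"roll":0},{"linear":[0,0,0.39],"roll":0},{"linear":[0,0,0.39],"roll":0},{"linear":[0,0,0.39],"roll":0},{"linear":[0,0,0.39],"roll":0},{"linear":[0,0,0.39],"roll":0},{"linear":[0,0,0],"roll":0}]'
python3 -m jog '[{"linear":[0,0,0],"roll":0},{"linear":[0,0,0],"roll":0},{"linear":[0,0,0],"roll":0},{"linear":[0,0,0],"roll":0},{"linear":[0,0,0],"roll":0},{"linear":[0,0,0],"roll":0},{"linear":[0,0,0],"roll":0},{"linear":[0,0,0],"roll":0}]' -1 40
python3 to.py c2 .12 c2p .12
```

```text
time_s: 3.1
position: [0.4357, -0.2865, 0.0157]
tool_rot: [[-0.088, 0.996, -0.004], [0.996, 0.088, 0.003], [0.004, -0.003, -1.0]]
ft_force: [-0.6, 0.5, -0.9]
grip_width: 0.0642
gripper_force: 0.0
time_s: 3.77
position: [0.4377, -0.2873, 0.0192]
tool_rot: [[-0.089, 0.996, 0.001], [0.996, 0.089, -0.002], [-0.002, 0.001, -1.0]]
ft_force: [-1.8, -1.8, 7.1]
grip_width: 0.0351
gripper_force: 40.2
t 3.77 p [ 0.4377 -0.2873  0.0192] th 95.1 w 0.0351 gf 40.2 ft [-1.8 -1.8  7.1]
c2 0.12 roll -0.04 lin [ 0.03 -0.02 -2.52]
c2p 0.12 roll 0.0 lin [ 5.07  5.15 -0.  ]
```

```bash
python3 -m jog '[{"linear":[0,0,-0.3],"roll":0},{"linear":[0,0,-0.45],"roll":0},{"linear":[0,0,-0.45],"roll":0},{"linear":[0,0,-0.45],"roll":0},{"linear":[0,0,-0.45],"roll":0},{"linear":[0,0,-0.45],"roll":0}]'
python3 -m jog '[{"linear":[0.42,0.43,0],"roll":0},{"linear":[0.42,0.43,0],"roll":0},{"linear":[0.42,0.43,0],"roll":0},{"linear":[0.42,0.43,0],"roll":0},{"linear":[0.42,0.43,0],"roll":0},{"linear":[0.42,0.43,0],"roll":0},{"linear":[0.42,0.43,0],"roll":0},{"linear":[0.42,0.43,0],"roll":0},{"linear":[0.42,0.43,0],"roll":0},{"linear":[0.42,0.43,0],"roll":0},{"linear":[0.42,0.43,0],"roll":0},{"linear":[0.42,0.43,0],"roll":0}]'
python3 -m jog '[{"linear":[0,0,0],"roll":0},{"linear":[0,0,0],"roll":0},{"linear":[0,0,0],"roll":0}]'
python3 to.py c2p .0232
```

```text
time_s: 4.27
position: [0.4373, -0.2864, 0.1212]
tool_rot: [[-0.089, 0.996, 0.0], [0.996, 0.089, 0.0], [0.0, 0.0, -1.0]]
ft_force: [0.7, 0.7, -0.7]
grip_width: 0.0348
gripper_force: 40.0
time_s: 5.27
position: [0.6256, -0.0663, 0.1203]
tool_rot: [[-0.089, 0.996, -0.0], [0.996, 0.089, 0.0], [0.0, -0.0, -1.0]]
ft_force: [0.2, -0.5, 0.4]
grip_width: 0.0351
gripper_force: 40.0
time_s: 5.52
position: [0.6246, -0.0678, 0.12]
tool_rot: [[-0.089, 0.996, -0.001], [0.996, 0.089, -0.0], [0.0, -0.001, -1.0]]
ft_force: [0.5, -0.0, -1.2]
grip_width: 0.0348
gripper_force: 40.1
t 5.52 p [ 0.6246 -0.0678  0.12  ] th 95.1 w 0.0348 gf 40.1 ft [ 0.5 -0.  -1.2]
c2p 0.0232 roll -0.04 lin [ 0.07 -0.03  2.42]
```

```bash
python3 -m jog '[{"linear":[0.07,-0.03,0.3],"roll":0},{"linear":[0,0,0.35],"roll":0},{"linear":[0,0,0.35],"roll":0},{"linear":[0,0,0.35],"roll":0},{"linear":[0,0,0.35],"roll":0},{"linear":[0,0,0.25],"roll":0},{"linear":[0,0,0.2],"roll":0},{"linear":[0,0,0.12],"roll":0},{"linear":[0,0,0.1],"roll":0},{"linear":[0,0,0.05],"roll":0},{"linear":[0,0,0],"roll":0},{"linear":[0,0,0],"roll":0}]'
python3 -m jog '[{"linear":[0,0,0],"roll":0},{"linear":[0,0,0],"roll":0},{"linear":[0,0,0],"roll":0},{"linear":[0,0,0],"roll":0},{"linear":[0,0,0],"roll":0}]' 0.3
python3 -m jog '[{"linear":[0,0,-0.2],"roll":0},{"linear":[0,0,-0.45],"roll":0},{"linear":[0,0,-0.45],"roll":0},{"linear":[0,0,-0.45],"roll":0},{"linear":[0,0,-0.45],"roll":0},{"linear":[0,0,-0.45],"roll":0}]'
python3 to.py c1 .12
```

```text
time_s: 6.52
position: [0.6238, -0.0649, 0.0237]
tool_rot: [[-0.089, 0.996, 0.001], [0.996, 0.089, -0.0], [-0.0, 0.001, -1.0]]
ft_force: [0.0, 0.1, -1.4]
grip_width: 0.0352
gripper_force: 40.1
time_s: 6.93
position: [0.6237, -0.0648, 0.0234]
tool_rot: [[-0.089, 0.996, 0.0], [0.996, 0.089, -0.0], [-0.0, 0.0, -1.0]]
ft_force: [-0.4, 0.4, -0.3]
grip_width: 0.0555
gripper_force: 0.0
time_s: 7.43
position: [0.6236, -0.0648, 0.1229]
tool_rot: [[-0.089, 0.996, 0.0], [0.996, 0.089, -0.0], [-0.0, 0.0, -1.0]]
ft_force: [0.3, -0.2, -0.3]
grip_width: 0.0554
gripper_force: 0.0
t 7.43 p [ 0.6236 -0.0648  0.1229] th 95.1 w 0.0554 gf 0.0 ft [ 0.3 -0.2 -0.3]
c1 0.12 roll -0.04 lin [-1.92 -4.94  0.07]
```

```bash
python3 -m jog '[{"linear":[-0.16,-0.41,0],"roll":0},{"linear":[-0.16,-0.41,0],"roll":0},{"linear":[-0.16,-0.41,0],"roll":0},{"linear":[-0.16,-0.41,0],"roll":0},{"linear":[-0.16,-0.41,0],"roll":0},{"linear":[-0.16,-0.41,0],"roll":0},{"linear":[-0.16,-0.41,0],"roll":0},{"linear":[-0.16,-0.41,0],"roll":0},{"linear":[-0.16,-0.41,0],"roll":0},{"linear":[-0.16,-0.41,0],"roll":0},{"linear":[-0.16,-0.41,0],"roll":0},{"linear":[-0.16,-0.41,0],"roll":0}]' 0.5
python3 -m jog '[{"linear":[0,0,0],"roll":0},{"linear":[0,0,0.35],"roll":0},{"linear":[0,0,0.4],"roll":0},{"linear":[0,0,0.4],"roll":0},{"linear":[0,0,0.4],"roll":0},{"linear":[0,0,0.4],"roll":0},{"linear":[0,0,0.3],"roll":0},{"linear":[0,0,0.2],"roll":0},{"linear":[0,0,0.1],"roll":0},{"linear":[0,0,0],"roll":0},{"linear":[0,0,0],"roll":0}]'
python3 -m jog '[{"linear":[0,0,0],"roll":0},{"linear":[0,0,0],"roll":0},{"linear":[0,0,0],"roll":0},{"linear":[0,0,0],"roll":0},{"linear":[0,0,0],"roll":0},{"linear":[0,0,0],"roll":0},{"linear":[0,0,0],"roll":0},{"linear":[0,0,0],"roll":0}]' -1 40
python3 to.py c1 .12 c1p .12
```

```text
time_s: 8.43
position: [0.4337, -0.1591, 0.122]
tool_rot: [[-0.089, 0.996, 0.001], [0.996, 0.089, -0.001], [-0.001, 0.001, -1.0]]
ft_force: [0.5, 0.2, -0.9]
grip_width: 0.0641
gripper_force: 0.0
time_s: 9.35
position: [0.4349, -0.1589, 0.0197]
tool_rot: [[-0.089, 0.996, 0.001], [0.996, 0.089, -0.0], [-0.0, 0.001, -1.0]]
ft_force: [0.1, 0.7, -0.2]
grip_width: 0.064
gripper_force: 0.0
time_s: 10.02
position: [0.4347, -0.1589, 0.02]
tool_rot: [[-0.089, 0.996, 0.001], [0.996, 0.089, -0.001], [-0.001, 0.001, -1.0]]
ft_force: [-0.6, 0.2, 5.9]
grip_width: 0.0346
gripper_force: 39.5
t 10.02 p [ 0.4347 -0.1589  0.02  ] th 95.1 w 0.0346 gf 39.5 ft [-0.6  0.2  5.9]
c1 0.12 roll -0.04 lin [-0.02 -0.02 -2.5 ]
c1p 0.12 roll 0.0 lin [ 3.66  4.93 -0.  ]
```

```bash
python3 -m jog '[{"linear":[0,0,-0.3],"roll":0},{"linear":[0,0,-0.45],"roll":0},{"linear":[0,0,-0.45],"roll":0},{"linear":[0,0,-0.45],"roll":0},{"linear":[0,0,-0.45],"roll":0},{"linear":[0,0,-0.4],"roll":0}]'
python3 -m jog '[{"linear":[0.3,0.41,0],"roll":0},{"linear":[0.3,0.41,0],"roll":0},{"linear":[0.3,0.41,0],"roll":0},{"linear":[0.3,0.41,0],"roll":0},{"linear":[0.3,0.41,0],"roll":0},{"linear":[0.3,0.41,0],"roll":0},{"linear":[0.3,0.41,0],"roll":0},{"linear":[0.3,0.41,0],"roll":0},{"linear":[0.3,0.41,0],"roll":0},{"linear":[0.3,0.41,0],"roll":0},{"linear":[0.3,0.41,0],"roll":0},{"linear":[0.3,0.41,0],"roll":0}]'
python3 -m jog '[{"linear":[0,0,0],"roll":0},{"linear":[0,0,0],"roll":0},{"linear":[0,0,0],"roll":0}]'
python3 to.py c1p .024
```

```text
time_s: 10.52
position: [0.4344, -0.1588, 0.1207]
tool_rot: [[-0.089, 0.996, 0.001], [0.996, 0.089, -0.001], [-0.001, 0.001, -1.0]]
ft_force: [0.1, -0.4, -0.0]
grip_width: 0.035
gripper_force: 40.0
time_s: 11.52
position: [0.6182, 0.0029, 0.1195]
tool_rot: [[-0.089, 0.996, -0.0], [0.996, 0.089, 0.0], [0.0, -0.0, -1.0]]
ft_force: [0.0, -1.1, -1.4]
grip_width: 0.0348
gripper_force: 40.0
time_s: 11.77
position: [0.6171, 0.0018, 0.1193]
tool_rot: [[-0.089, 0.996, -0.001], [0.996, 0.089, -0.0], [-0.0, -0.001, -1.0]]
ft_force: [-1.1, -0.1, -1.1]
grip_width: 0.0352
gripper_force: 40.1
t 11.77 p [0.6171 0.0018 0.1193] th 95.1 w 0.0352 gf 40.1 ft [-1.1 -0.1 -1.1]
c1p 0.024 roll -0.04 lin [ 0.07 -0.01  2.38]
```

```bash
python3 -m jog '[{"linear":[0.07,0,0.3],"roll":0},{"linear":[0,0,0.35],"roll":0},{"linear":[0,0,0.35],"roll":0},{"linear":[0,0,0.35],"roll":0},{"linear":[0,0,0.35],"roll":0},{"linear":[0,0,0.25],"roll":0},{"linear":[0,0,0.18],"roll":0},{"linear":[0,0,0.12],"roll":0},{"linear":[0,0,0.08],"roll":0},{"linear":[0,0,0.05],"roll":0},{"linear":[0,0,0],"roll":0},{"linear":[0,0,0],"roll":0}]'
python3 -m jog '[{"linear":[0,0,0],"roll":0},{"linear":[0,0,0],"roll":0},{"linear":[0,0,0],"roll":0},{"linear":[0,0,0],"roll":0},{"linear":[0,0,0],"roll":0}]' 0.3
python3 -m jog '[{"linear":[0,0,-0.2],"roll":0},{"linear":[0,0,-0.45],"roll":0},{"linear":[0,0,-0.45],"roll":0},{"linear":[0,0,-0.45],"roll":0},{"linear":[0,0,-0.45],"roll":0},{"linear":[0,0,-0.4],"roll":0}]'
python3 -m jog '[{"linear":[-0.01,-0.41,0],"roll":0},{"linear":[-0.01,-0.41,0],"roll":0},{"linear":[-0.01,-0.41,0],"roll":0},{"linear":[-0.01,-0.41,0],"roll":0},{"linear":[-0.01,-0.41,0],"roll":0},{"linear":[-0.01,-0.41,0],"roll":0},{"linear":[-0.01,-0.41,0],"roll":0},{"linear":[-0.01,-0.41,0],"roll":0},{"linear":[-0.01,-0.41,0],"roll":0},{"linear":[-0.01,-0.41,0],"roll":0},{"linear":[0,0,0],"roll":-0.96},{"linear":[0,0,0],"roll":0}]' 0.5
python3 to.py hs2 .012
python3 - <<'E'
from h import *
im=optics.get_image("top")[:,:,::-1];s=optics.get_image("scene")[:,:,::-1]
overlay([("top",im),("scene",s)],[(140,150,270,110,2.9),(170,125,225,220,2.7)],"ow")
E
```

```text
time_s: 12.77
position: [0.6176, 0.0049, 0.0245]
tool_rot: [[-0.089, 0.996, 0.001], [0.996, 0.089, -0.0], [-0.0, 0.001, -1.0]]
ft_force: [-0.3, -0.2, -0.5]
grip_width: 0.0348
gripper_force: 40.1
time_s: 13.18
position: [0.6174, 0.0049, 0.0243]
tool_rot: [[-0.089, 0.996, 0.0], [0.996, 0.089, -0.0], [-0.0, 0.0, -1.0]]
ft_force: [1.4, 0.2, 0.1]
grip_width: 0.0557
gripper_force: 0.0
time_s: 13.68
position: [0.6175, 0.0049, 0.122]
tool_rot: [[-0.089, 0.996, 0.001], [0.996, 0.089, -0.0], [-0.0, 0.001, -1.0]]
ft_force: [0.3, -0.6, -0.3]
grip_width: 0.0553
gripper_force: 0.0
time_s: 14.68
position: [0.454, -0.0137, 0.1209]
tool_rot: [[-0.174, 0.985, 0.001], [0.985, 0.174, -0.0], [-0.0, 0.001, -1.0]]
ft_force: [0.3, 0.3, 0.1]
grip_width: 0.0641
gripper_force: 0.0
t 14.68 p [ 0.454  -0.0137  0.1209] th 100.0 w 0.0641 gf 0.0 ft [0.3 0.3 0.1]
hs2 0.012 roll 0.01 lin [-0.03 -0.02  2.72]
```

View pics/ow1.png

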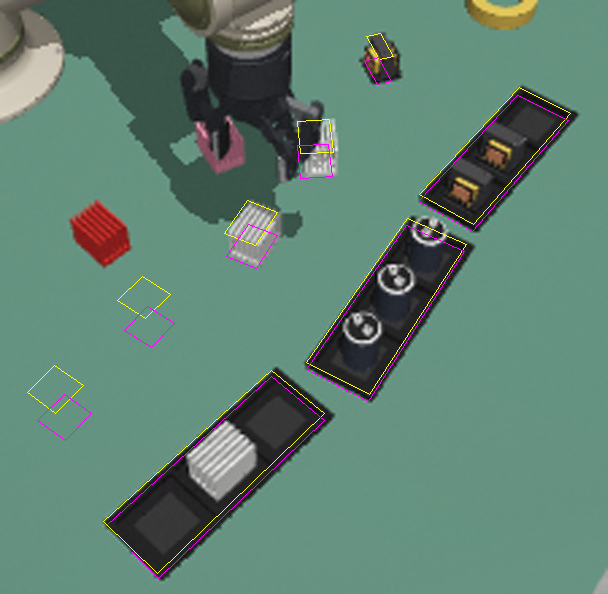

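Both capacitors stand in their pockets, at about (395,290) and (361,340) in the crop. Heat sink 2 is next.

```bash
python3 -m jog '[{"linear":[0,0,0.3],"roll":0},{"linear":[0,0,0.4],"roll":0},{"linear":[0,0,0.4],"roll":0},{"linear":[0,0,0.4],"roll":0},{"linear":[0,0,0.4],"roll":0},{"linear":[0,0,0.4],"roll":0},{"linear":[0,0,0.2],"roll":0},{"linear":[0,0,0.12],"roll":0},{"linear":[0,0,0.1],"roll":0},{"linear":[0,0,0],"roll":0},{"linear":[0,0,0],"roll":0}]'
python3 -m jog '[{"linear":[0,0,0],"roll":0},{"linear":[0,0,0],"roll":0},{"linear":[0,0,0],"roll":0},{"linear":[0,0,0],"roll":0},{"linear":[0,0,0],"roll":0},{"linear":[0,0,0],"roll":0},{"linear":[0,0,0],"roll":0},{"linear":[0,0,0],"roll":0}]' -1 40
python3 to.py hs2 .12 hs2p .12
```

```text
time_s: 15.7
position: [0.4547, -0.0137, 0.0117]
tool_rot: [[-0.172, 0.985, 0.001], [0.985, 0.172, -0.0], [-0.0, 0.001, -1.0]]
ft_force: [-0.0, -0.1, -0.1]
grip_width: 0.0641
gripper_force: 0.0
time_s: 16.37
position: [0.4548, -0.0138, 0.0119]
tool_rot: [[-0.172, 0.985, 0.001], [0.985, 0.172, -0.0], [-0.001, 0.001, -1.0]]
ft_force: [-0.1, 0.9, 6.7]
grip_width: 0.0358
gripper_force: 40.6
t 16.37 p [ 0.4548 -0.0138  0.0119] th 99.9 w 0.0358 gf 40.6 ft [-0.1  0.9  6.7]
hs2 0.12 roll -0.02 lin [-0.03 -0.04 -2.7 ]
hs2p 0.12 roll 3.36 lin [-3.5  4.1 -0. ]
```

```bash
python3 -m jog '[{"linear":[0,0,-0.3],"roll":0},{"linear":[0,0,-0.4],"roll":0},{"linear":[0,0,-0.4],"roll":0.84},{"linear":[0,0,-0.4],"roll":0.84},{"linear":[0,0,-0.4],"roll":0.84},{"linear":[0,0,-0.4],"roll":0.84},{"linear":[0,0,-0.4],"roll":0}]'
python3 -m jog '[{"linear":[-0.29,0.34,0],"roll":0},{"linear":[-0.29,0.34,0],"roll":0},{"linear":[-0.29,0.34,0],"roll":0},{"linear":[-0.29,0.34,0],"roll":0},{"linear":[-0.29,0.34,0],"roll":0},{"linear":[-0.29,0.34,0],"roll":0},{"linear":[-0.29,0.34,0],"roll":0},{"linear":[-0.29,0.34,0],"roll":0},{"linear":[-0.29,0.34,0],"roll":0},{"linear":[-0.29,0.34,0],"roll":0},{"linear":[-0.29,0.34,0],"roll":0},{"linear":[-0.29,0.34,0],"roll":0}]'
python3 -m jog '[{"linear":[0,0,0],"roll":0},{"linear":[0,0,0],"roll":0},{"linear":[0,0,0],"roll":0}]'
python3 to.py hs2p .016
```

```text
time_s: 16.95
position: [0.4541, -0.0136, 0.1202]
tool_rot: [[0.124, 0.992, -0.0], [0.992, -0.124, 0.0], [0.0, -0.0, -1.0]]
ft_force: [0.3, 0.6, -0.7]
grip_width: 0.0354
gripper_force: 40.0
time_s: 17.95
position: [0.6, -0.172, 0.1191]
tool_rot: [[0.12, 0.993, -0.001], [0.993, -0.12, 0.0], [0.0, -0.001, -1.0]]
ft_force: [1.1, 1.1, -0.6]
grip_width: 0.0353
gripper_force: 40.0
time_s: 18.2
position: [0.5991, -0.1709, 0.1191]
tool_rot: [[0.12, 0.993, -0.001], [0.993, -0.12, 0.001], [0.0, -0.001, -1.0]]
ft_force: [0.3, -0.1, -0.8]
grip_width: 0.0357
gripper_force: 40.1
t 18.2 p [ 0.5991 -0.1709  0.1191] th 83.1 w 0.0357 gf 40.1 ft [ 0.3 -0.1 -0.8]
hs2p 0.016 roll -0.02 lin [-0.06  0.02  2.58]
```

```bash
python3 -m jog '[{"linear":[-0.06,0.02,0.3],"roll":0},{"linear":[0,0,0.4],"roll":0},{"linear":[0,0,0.4],"roll":0},{"linear":[0,0,0.4],"roll":0},{"linear":[0,0,0.4],"roll":0},{"linear":[0,0,0.25],"roll":0},{"linear":[0,0,0.18],"roll":0},{"linear":[0,0,0.12],"roll":0},{"linear":[0,0,0.08],"roll":0},{"linear":[0,0,0.05],"roll":0},{"linear":[0,0,0],"roll":0},{"linear":[0,0,0],"roll":0}]'
python3 -m jog '[{"linear":[0,0,0],"roll":0},{"linear":[0,0,0],"roll":0},{"linear":[0,0,0],"roll":0},{"linear":[0,0,0],"roll":0},{"linear":[0,0,0],"roll":0}]' 0.3
python3 -m jog '[{"linear":[0,0,-0.2],"roll":0},{"linear":[0,0,-0.4],"roll":0},{"linear":[0,0,-0.5],"roll":0},{"linear":[0,0,-0.5],"roll":0},{"linear":[0,0,-0.5],"roll":0},{"linear":[0,0,-0.5],"roll":0}]'
python3 -m jog '[{"linear":[0.58,-0.41,0],"roll":0},{"linear":[0.58,-0.41,0],"roll":0},{"linear":[0.58,-0.41,0],"roll":0},{"linear":[0.58,-0.41,0],"roll":0},{"linear":[0.58,-0.41,0],"roll":0},{"linear":[0.58,-0.41,0],"roll":0},{"linear":[0.58,-0.41,0],"roll":0},{"linear":[0.58,-0.41,0],"roll":0},{"linear":[0.58,-0.41,0],"roll":0},{"linear":[0.58,-0.41,0],"roll":0},{"linear":[0.58,-0.41,0],"roll":0},{"linear":[0.58,-0.41,0],"roll":0}]' 0.5
python3 -m jog '[{"linear":[0,0,0],"roll":-0.95},{"linear":[0,0,0],"roll":-0.95},{"linear":[0,0,0],"roll":-0.95},{"linear":[0,0,0],"roll":-0.95},{"linear":[0,0,0],"roll":-0.95},{"linear":[0,0,0],"roll":-0.95},{"linear":[0,0,0],"roll":-0.95},{"linear":[0,0,0],"roll":-0.95},{"linear":[0,0,0],"roll":-0.95},{"linear":[0,0,0],"roll":-0.95},{"linear":[0,0,0],"roll":0},{"linear":[0,0,0],"roll":0}]'
python3 to.py hs1 .012
python3 - <<'E'
from h import *
im=optics.get_image("top")[:,:,::-1];s=optics.get_image("scene")[:,:,::-1]
overlay([("top",im),("scene",s)],[(140,150,270,110,2.9),(170,125,225,220,2.7)],"ox")
E
```

```text
time_s: 19.2
position: [0.6004, -0.174, 0.0166]
tool_rot: [[0.12, 0.993, 0.001], [0.993, -0.12, -0.0], [-0.0, 0.001, -1.0]]
ft_force: [0.1, 0.1, -0.1]
grip_width: 0.0354
gripper_force: 40.1
time_s: 19.62
position: [0.6003, -0.174, 0.0163]
tool_rot: [[0.12, 0.993, 0.0], [0.993, -0.12, -0.0], [-0.0, 0.0, -1.0]]
ft_force: [0.4, -0.4, 1.0]
grip_width: 0.0552
gripper_force: 0.0
time_s: 20.12
position: [0.6001, -0.1739, 0.1218]
tool_rot: [[0.12, 0.993, 0.0], [0.993, -0.12, -0.0], [-0.0, 0.0, -1.0]]
ft_force: [-0.2, 0.8, -0.4]
grip_width: 0.0555
gripper_force: 0.0
time_s: 21.12
position: [0.4376, 0.1272, 0.1208]
tool_rot: [[0.12, 0.993, 0.001], [0.993, -0.12, 0.0], [0.0, 0.001, -1.0]]
ft_force: [-0.4, -0.0, -0.5]
grip_width: 0.0639
gripper_force: 0.0
time_s: 22.12
position: [0.4384, 0.1261, 0.1206]
tool_rot: [[-0.649, 0.761, 0.001], [0.761, 0.649, 0.0], [-0.0, 0.001, -1.0]]
ft_force: [-0.5, -1.2, -0.2]
grip_width: 0.0643
gripper_force: 0.0
t 22.12 p [0.4384 0.1261 0.1206] th 130.5 w 0.0643 gf 0.0 ft [-0.5 -1.2 -0.2]
hs1 0.012 roll -0.01 lin [ 0.04 -0.08  2.71]
```

View pics/ox1.png

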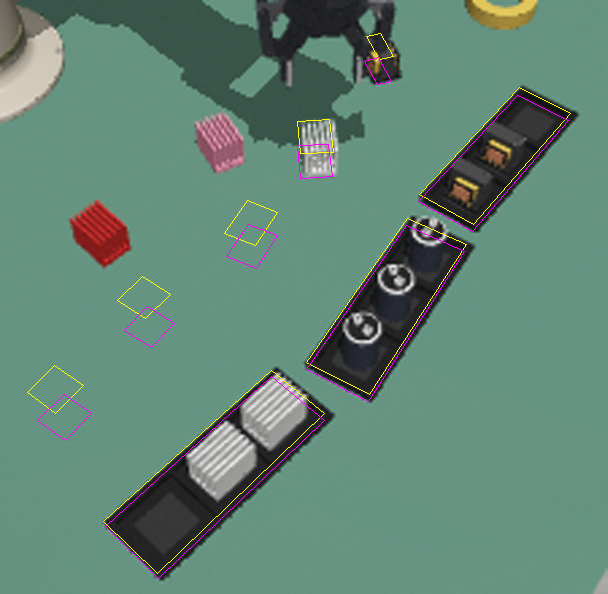

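Heat sink 2 sits in its pocket at about (275,410). Heat sink 1 is next.

```bash
python3 -m jog '[{"linear":[0.04,-0.05,0.3],"roll":0},{"linear":[0,0,0.4],"roll":0},{"linear":[0,0,0.4],"roll":0},{"linear":[0,0,0.4],"roll":0},{"linear":[0,0,0.4],"roll":0},{"linear":[0,0,0.4],"roll":0},{"linear":[0,0,0.2],"roll":0},{"linear":[0,0,0.12],"roll":0},{"linear":[0,0,0.08],"roll":0},{"linear":[0,0,0],"roll":0},{"linear":[0,0,0],"roll":0}]'
python3 -m jog '[{"linear":[0,0,0],"roll":0},{"linear":[0,0,0],"roll":0},{"linear":[0,0,0],"roll":0},{"linear":[0,0,0],"roll":0},{"linear":[0,0,0],"roll":0},{"linear":[0,0,0],"roll":0},{"linear":[0,0,0],"roll":0},{"linear":[0,0,0],"roll":0}]' -1 40
python3 to.py hs1 .12 hs1p .12
```

```text
time_s: 23.13
position: [0.436, 0.126, 0.0126]
tool_rot: [[-0.651, 0.759, 0.001], [0.759, 0.651, 0.0], [-0.001, 0.001, -1.0]]
ft_force: [0.5, -0.5, -1.2]
grip_width: 0.0642
gripper_force: 0.0
time_s: 23.8
position: [0.4361, 0.126, 0.0127]
tool_rot: [[-0.651, 0.759, 0.001], [0.759, 0.651, 0.0], [-0.001, 0.001, -1.0]]
ft_force: [-0.8, 0.3, 6.0]
grip_width: 0.0356
gripper_force: 40.6
t 23.8 p [0.4361 0.126  0.0127] th 130.6 w 0.0356 gf 40.6 ft [-0.8  0.3  6. ]
hs1 0.12 roll 0.02 lin [ 0.   -0.03 -2.68]
hs1p 0.12 roll 9.46 lin [-10.43   4.98  -0.  ]
```

```bash
python3 -m jog '[{"linear":[0,0,-0.2],"roll":0},{"linear":[0,0,-0.28],"roll":0.95},{"linear":[0,0,-0.28],"roll":0.95},{"linear":[0,0,-0.28],"roll":0.95},{"linear":[0,0,-0.28],"roll":0.95},{"linear":[0,0,-0.28],"roll":0.95},{"linear":[0,0,-0.28],"roll":0.95},{"linear":[0,0,-0.28],"roll":0.95},{"linear":[0,0,-0.28],"roll":0.95},{"linear":[0,0,-0.28],"roll":0.95},{"linear":[0,0,0],"roll":0.93}]'
python3 -m jog '[{"linear":[-0.58,0.28,0],"roll":0},{"linear":[-0.58,0.28,0],"roll":0},{"linear":[-0.58,0.28,0],"roll":0},{"linear":[-0.58,0.28,0],"roll":0},{"linear":[-0.58,0.28,0],"roll":0},{"linear":[-0.58,0.28,0],"roll":0},{"linear":[-0.58,0.28,0],"roll":0},{"linear":[-0.58,0.28,0],"roll":0},{"linear":[-0.58,0.28,0],"roll":0}]'
python3 -m jog '[{"linear":[-0.58,0.28,0],"roll":0},{"linear":[-0.58,0.28,0],"roll":0},{"linear":[-0.58,0.28,0],"roll":0},{"linear":[-0.58,0.28,0],"roll":0},{"linear":[-0.58,0.28,0],"roll":0},{"linear":[-0.58,0.28,0],"roll":0},{"linear":[-0.58,0.28,0],"roll":0},{"linear":[-0.58,0.28,0],"roll":0},{"linear":[-0.58,0.23,0],"roll":0},{"linear":[0,0,0],"roll":0},{"linear":[0,0,0],"roll":0},{"linear":[0,0,0],"roll":0}]'
python3 to.py hs1p .0165
```

```text
time_s: 24.72
position: [0.4363, 0.1261, 0.1231]
tool_rot: [[0.122, 0.992, 0.003], [0.992, -0.122, 0.0], [0.0, 0.003, -1.0]]
ft_force: [1.1, 0.2, -1.1]
grip_width: 0.0358
gripper_force: 40.1
time_s: 25.47
position: [0.5111, -0.0945, 0.1214]
tool_rot: [[0.119, 0.993, -0.0], [0.993, -0.119, 0.0], [0.0, -0.0, -1.0]]
ft_force: [0.3, 0.1, -1.3]
grip_width: 0.0353
gripper_force: 40.1
time_s: 26.47
position: [0.5841, -0.3116, 0.121]
tool_rot: [[0.118, 0.993, -0.001], [0.993, -0.118, 0.001], [0.001, -0.001, -1.0]]
ft_force: [0.5, 0.6, -1.0]
grip_width: 0.0348
gripper_force: 40.2
t 26.47 p [ 0.5841 -0.3116  0.121 ] th 83.2 w 0.0348 gf 40.2 ft [ 0.5  0.6 -1. ]
hs1p 0.0165 roll 0.0 lin [-0.03 -0.02  2.61]
```

```bash
python3 -m jog '[{"linear":[-0.03,-0.02,0.3],"roll":0},{"linear":[0,0,0.4],"roll":0},{"linear":[0,0,0.4],"roll":0},{"linear":[0,0,0.4],"roll":0},{"linear":[0,0,0.4],"roll":0},{"linear":[0,0,0.28],"roll":0},{"linear":[0,0,0.18],"roll":0},{"linear":[0,0,0.12],"roll":0},{"linear":[0,0,0.08],"roll":0},{"linear":[0,0,0.05],"roll":0},{"linear":[0,0,0],"roll":0},{"linear":[0,0,0],"roll":0}]'
python3 -m jog '[{"linear":[0,0,0],"roll":0},{"linear":[0,0,0],"roll":0},{"linear":[0,0,0],"roll":0},{"linear":[0,0,0],"roll":0},{"linear":[0,0,0],"roll":0}]' 0.3
python3 -m jog '[{"linear":[0,0,-0.2],"roll":0},{"linear":[0,0,-0.4],"roll":0},{"linear":[0,0,-0.5],"roll":0},{"linear":[0,0,-0.5],"roll":0},{"linear":[0,0,-0.5],"roll":0},{"linear":[0,0,-0.5],"roll":0}]'
python3 -m jog '[{"linear":[0.6,-0.25,0],"roll":0},{"linear":[0.6,-0.25,0],"roll":0},{"linear":[0.6,-0.25,0],"roll":0},{"linear":[0.6,-0.25,0],"roll":0},{"linear":[0.6,-0.25,0],"roll":0},{"linear":[0.6,-0.25,0],"roll":0},{"linear":[0.6,-0.25,0],"roll":0},{"linear":[0.6,-0.25,0],"roll":0},{"linear":[0.6,-0.25,0],"roll":0},{"linear":[0.6,-0.25,0],"roll":0},{"linear":[0.6,-0.25,0],"roll":0},{"linear":[0.6,-0.25,0],"roll":0}]'
python3 -m jog '[{"linear":[0.6,-0.25,0],"roll":0},{"linear":[0.6,-0.25,0],"roll":0},{"linear":[0.6,-0.25,0],"roll":0},{"linear":[0,0,0],"roll":0},{"linear":[0,0,0],"roll":0}]'
python3 to.py tr .12
python3 - <<'E'
from h import *
im=optics.get_image("top")[:,:,::-1];s=optics.get_image("scene")[:,:,::-1]
cv2.imwrite("pics/full_s.png",s)
N=dict(tr=(M["tr"][0]+.0013,M["tr"][1]+.0013)+M["tr"][2:])
overlay([("top",im),("scene",s)],[(140,220,60,50,8),(290,125,50,45,8)],"oy",N)
a,b=cv2.imread("pics/oy0.png"),cv2.imread("pics/oy1.png")
c=np.zeros((400,790,3),np.uint8);c[:,:390]=a[:,:390];c[:360,390:]=b;cv2.imwrite("pics/oyc.png",c)
E
```

```text
time_s: 27.47
position: [0.5837, -0.3135, 0.017]
tool_rot: [[0.118, 0.993, 0.001], [0.993, -0.118, -0.001], [-0.0, 0.001, -1.0]]
ft_force: [0.2, 0.3, -0.3]
grip_width: 0.0354
gripper_force: 40.2
time_s: 27.88
position: [0.5836, -0.3134, 0.0167]
tool_rot: [[0.118, 0.993, 0.0], [0.993, -0.118, -0.0], [-0.0, 0.0, -1.0]]
ft_force: [0.2, -0.0, 0.4]
grip_width: 0.0554
gripper_force: 0.0
time_s: 28.38
position: [0.5835, -0.3134, 0.1222]
tool_rot: [[0.118, 0.993, 0.0], [0.993, -0.118, -0.0], [-0.0, 0.0, -1.0]]
ft_force: [0.3, 1.2, 0.2]
grip_width: 0.0554
gripper_force: 0.0
time_s: 29.38
position: [0.4981, -0.0121, 0.1213]
tool_rot: [[0.118, 0.993, 0.001], [0.993, -0.118, -0.0], [-0.0, 0.001, -1.0]]
ft_force: [0.8, 1.1, 0.3]
grip_width: 0.0552
gripper_force: 0.0
time_s: 29.8
position: [0.4771, 0.0626, 0.1212]
tool_rot: [[0.116, 0.993, 0.001], [0.993, -0.116, -0.0], [-0.0, 0.001, -1.0]]
ft_force: [-0.3, 0.4, 0.1]
grip_width: 0.0553
gripper_force: 0.0
t 29.8 p [0.4771 0.0626 0.1212] th 83.3 w 0.0553 gf 0.0 ft [-0.3  0.4  0.1]
tr 0.12 roll 5.55 lin [ 3.8  -4.65  0.03]
```

View pics/oyc.png

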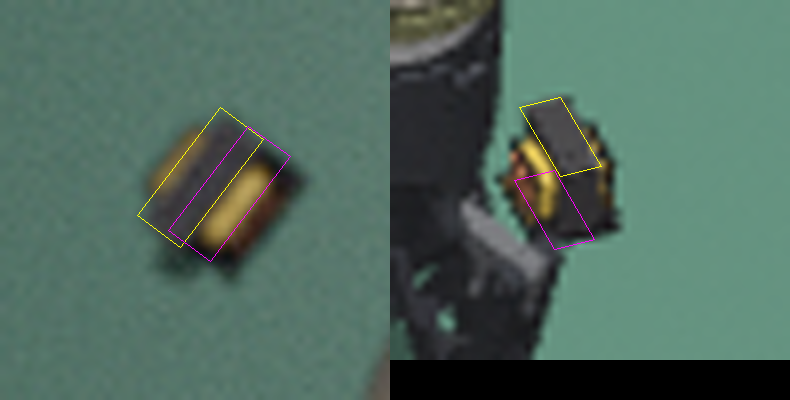

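View pics/full_s.png

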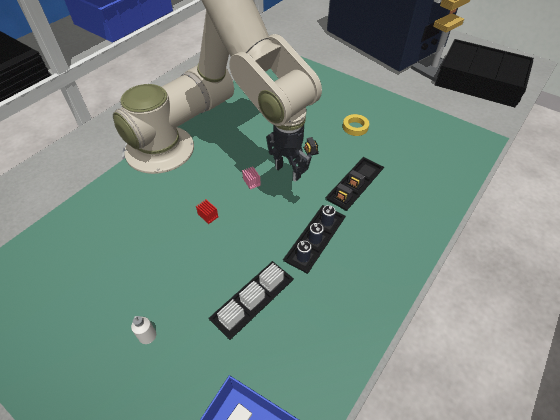

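The transformer model fits in both views, with its core between the yellow strips. All four other parts are in their pockets.

```bash
python3 -m jog '[{"linear":[0,0,0],"roll":0.92},{"linear":[0,0,0],"roll":0.92},{"linear":[0,0,0],"roll":0.92},{"linear":[0,0,0],"roll":0.93},{"linear":[0,0,0],"roll":0.93},{"linear":[0,0,0],"roll":0.93}]' 0.7
python3 -m jog '[{"linear":[0.32,-0.39,0],"roll":0},{"linear":[0.32,-0.39,0],"roll":0},{"linear":[0.32,-0.39,0],"roll":0},{"linear":[0.32,-0.39,0],"roll":0},{"linear":[0.32,-0.39,0],"roll":0},{"linear":[0.32,-0.39,0],"roll":0},{"linear":[0.32,-0.39,0],"roll":0},{"linear":[0.32,-0.39,0],"roll":0},{"linear":[0.32,-0.39,0],"roll":0},{"linear":[0.32,-0.39,0],"roll":0},{"linear":[0.32,-0.39,0],"roll":0},{"linear":[0.28,-0.36,0],"roll":0}]'
python3 -m jog '[{"linear":[0,0,0],"roll":0},{"linear":[0,0,0],"roll":0},{"linear":[0,0,0],"roll":0}]'
python3 to.py tr .012
```

```text
time_s: 30.4
position: [0.4777, 0.0606, 0.1206]
tool_rot: [[0.572, 0.82, 0.0], [0.82, -0.572, -0.0], [0.0, 0.0, -1.0]]
ft_force: [-0.6, 0.8, 0.7]
grip_width: 0.0728
gripper_force: 0.0
time_s: 31.4
position: [0.4109, 0.2928, 0.1207]
tool_rot: [[0.568, 0.823, 0.0], [0.823, -0.568, 0.0], [0.0, 0.0, -1.0]]
ft_force: [0.7, 0.2, 0.7]
grip_width: 0.073
gripper_force: 0.0
time_s: 31.65
position: [0.4109, 0.2916, 0.1205]
tool_rot: [[0.568, 0.823, 0.0], [0.823, -0.568, -0.0], [-0.0, 0.0, -1.0]]
ft_force: [0.2, -0.7, 0.1]
grip_width: 0.0728
gripper_force: 0.0
t 31.65 p [0.4109 0.2916 0.1205] th 55.4 w 0.0728 gf 0.0 ft [ 0.2 -0.7  0.1]
tr 0.012 roll -0.04 lin [ 0.02 -0.05  2.71]
```

```bash
python3 -m jog '[{"linear":[0.02,-0.05,0.3],"roll":0},{"linear":[0,0,0.4],"roll":0},{"linear":[0,0,0.4],"roll":0},{"linear":[0,0,0.4],"roll":0},{"linear":[0,0,0.4],"roll":0},{"linear":[0,0,0.4],"roll":0},{"linear":[0,0,0.2],"roll":0},{"linear":[0,0,0.12],"roll":0},{"linear":[0,0,0.08],"roll":0},{"linear":[0,0,0],"roll":0},{"linear":[0,0,0],"roll":0}]'
python3 -m jog '[{"linear":[0,0,0],"roll":0},{"linear":[0,0,0],"roll":0},{"linear":[0,0,0],"roll":0},{"linear":[0,0,0],"roll":0},{"linear":[0,0,0],"roll":0},{"linear":[0,0,0],"roll":0},{"linear":[0,0,0],"roll":0},{"linear":[0,0,0],"roll":0}]' -1 50
python3 to.py tr .12 trp .12
```

```text
time_s: 32.57
position: [0.4094, 0.2943, 0.013]
tool_rot: [[0.567, 0.824, 0.001], [0.824, -0.567, 0.0], [0.001, 0.001, -1.0]]
ft_force: [0.5, 0.5, 0.3]
grip_width: 0.0724
gripper_force: 0.0
time_s: 33.23
position: [0.4093, 0.2945, 0.0133]
tool_rot: [[0.567, 0.824, 0.001], [0.824, -0.567, 0.0], [0.001, 0.001, -1.0]]
ft_force: [0.0, -0.3, 5.6]
grip_width: 0.0429
gripper_force: 51.5
t 33.23 p [0.4093 0.2945 0.0133] th 55.5 w 0.0429 gf 51.5 ft [ 0.  -0.3  5.6]
tr 0.12 roll -0.03 lin [-0.02  0.03 -2.67]
trp 0.12 roll -6.64 lin [ 0.79  4.81 -0.  ]
```

```bash
python3 -m jog '[{"linear":[0,0,-0.2],"roll":0},{"linear":[0,0,-0.3],"roll":0},{"linear":[0,0,-0.35],"roll":-0.95},{"linear":[0,0,-0.35],"roll":-0.95},{"linear":[0,0,-0.35],"roll":-0.95},{"linear":[0,0,-0.35],"roll":-0.95},{"linear":[0,0,-0.35],"roll":-0.95},{"linear":[0,0,-0.35],"roll":-0.95},{"linear":[0,0,-0.1],"roll":-0.95}]'
python3 -m jog '[{"linear":[0.06,0.4,0],"roll":0},{"linear":[0.06,0.4,0],"roll":0},{"linear":[0.06,0.4,0],"roll":0},{"linear":[0.06,0.4,0],"roll":0},{"linear":[0.06,0.4,0],"roll":0},{"linear":[0.06,0.4,0],"roll":0},{"linear":[0.06,0.4,0],"roll":0},{"linear":[0.06,0.4,0],"roll":0},{"linear":[0.06,0.4,0],"roll":0},{"linear":[0.06,0.4,0],"roll":0},{"linear":[0.06,0.4,0],"roll":0},{"linear":[0.06,0.4,0],"roll":0}]'
python3 -m jog '[{"linear":[0,0,0],"roll":0},{"linear":[0,0,0],"roll":0},{"linear":[0,0,0],"roll":0}]'
python3 to.py trp .0173
```

```text
time_s: 33.98
position: [0.4095, 0.2946, 0.1229]
tool_rot: [[0.018, 1.0, 0.003], [1.0, -0.018, 0.001], [0.001, 0.003, -1.0]]
ft_force: [-0.4, -0.2, -2.1]
grip_width: 0.0433
gripper_force: 51.1
time_s: 34.98
position: [0.602, 0.3188, 0.1209]
tool_rot: [[0.023, 1.0, -0.001], [1.0, -0.023, -0.0], [-0.0, -0.001, -1.0]]
ft_force: [0.1, 0.3, -1.8]
grip_width: 0.0428
gripper_force: 51.1
time_s: 35.23
position: [0.6009, 0.3187, 0.1205]
tool_rot: [[0.022, 1.0, -0.001], [1.0, -0.022, -0.0], [-0.0, -0.001, -1.0]]
ft_force: [-0.6, 0.4, -1.6]
grip_width: 0.0431
gripper_force: 51.3
t 35.23 p [0.6009 0.3187 0.1205] th 88.7 w 0.0431 gf 51.3 ft [-0.6  0.4 -1.6]
trp 0.0173 roll -0.02 lin [0.05 0.04 2.58]
```

```bash
python3 -m jog '[{"linear":[0.05,0.04,0.3],"roll":0},{"linear":[0,0,0.4],"roll":0},{"linear":[0,0,0.4],"roll":0},{"linear":[0,0,0.4],"roll":0},{"linear":[0,0,0.4],"roll":0},{"linear":[0,0,0.25],"roll":0},{"linear":[0,0,0.18],"roll":0},{"linear":[0,0,0.12],"roll":0},{"linear":[0,0,0.08],"roll":0},{"linear":[0,0,0.05],"roll":0},{"linear":[0,0,0],"roll":0},{"linear":[0,0,0],"roll":0}]'
python3 -m jog '[{"linear":[0,0,0],"roll":0},{"linear":[0,0,0],"roll":0},{"linear":[0,0,0],"roll":0},{"linear":[0,0,0],"roll":0},{"linear":[0,0,0],"roll":0}]' 0.5
python3 -m jog '[{"linear":[0,0,-0.2],"roll":0},{"linear":[0,0,-0.4],"roll":0},{"linear":[0,0,-0.5],"roll":0},{"linear":[0,0,-0.5],"roll":0},{"linear":[0,0,-0.5],"roll":0},{"linear":[0,0,-0.5],"roll":0}]'
python3 -m jog '[{"linear":[0,-0.5,-0.1],"roll":0},{"linear":[0,-0.5,-0.1],"roll":0},{"linear":[0,-0.5,-0.1],"roll":0},{"linear":[0,-0.5,-0.1],"roll":0},{"linear":[0,-0.5,0],"roll":0},{"linear":[0,-0.5,0],"roll":0},{"linear":[0,-0.5,0],"roll":0},{"linear":[0,-0.5,0],"roll":0},{"linear":[0,0,0],"roll":0},{"linear":[0,0,0],"roll":0}]'
python3 - <<'E'
from h import *
im=optics.get_image("top")[:,:,::-1];s=optics.get_image("scene")[:,:,::-1]
a=cv2.resize(im[150:205,140:410],None,fx=2.9,fy=2.9,interpolation=cv2.INTER_CUBIC)
b=cv2.resize(s[145:345,130:400],None,fx=2.1,fy=2.1,interpolation=cv2.INTER_CUBIC)
c=np.zeros((a.shape[0]+b.shape[0],max(a.shape[1],b.shape[1]),3),np.uint8);c[:a.shape[0],:a.shape[1]]=a;c[a.shape[0]:,:b.shape[1]]=b
cv2.imwrite("pics/fin.png",c)
E
```

```text
time_s: 36.23
position: [0.6035, 0.3208, 0.0178]
tool_rot: [[0.023, 1.0, 0.001], [1.0, -0.023, 0.0], [0.0, 0.001, -1.0]]
ft_force: [-0.9, -0.2, -1.0]
grip_width: 0.0433
gripper_force: 51.3
time_s: 36.65
position: [0.6033, 0.3208, 0.0175]
tool_rot: [[0.023, 1.0, 0.0], [1.0, -0.023, 0.0], [0.0, 0.0, -1.0]]
ft_force: [0.4, 0.2, -0.7]
grip_width: 0.0641
gripper_force: 0.0
time_s: 37.15
position: [0.6032, 0.3207, 0.1231]
tool_rot: [[0.023, 1.0, 0.001], [1.0, -0.023, 0.0], [0.0, 0.001, -1.0]]
ft_force: [0.9, 0.8, 0.8]
grip_width: 0.0644
gripper_force: 0.0
time_s: 37.98
position: [0.4431, 0.3246, 0.1383]
tool_rot: [[0.022, 1.0, 0.001], [1.0, -0.022, 0.0], [0.0, 0.001, -1.0]]
ft_force: [0.2, -0.4, 0.8]
grip_width: 0.0639
gripper_force: 0.0
```

View pics/fin.png

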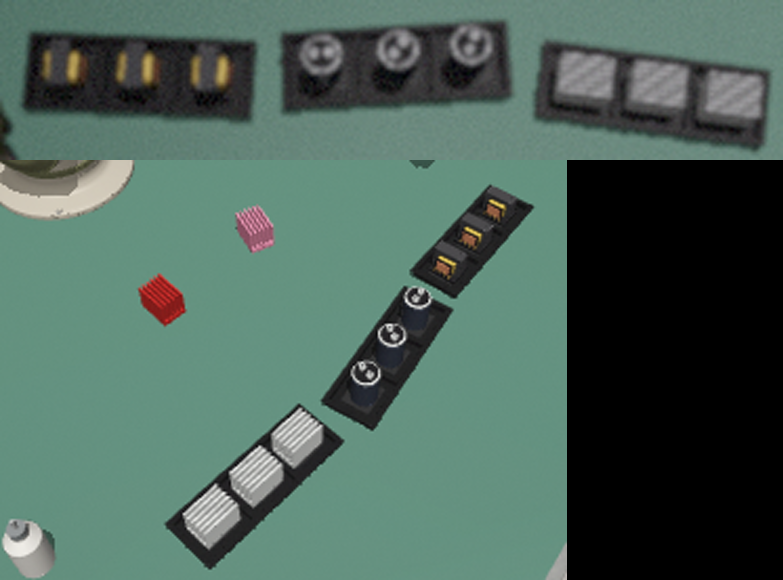

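All three trays are full: every part stands upright and centred in its own pocket, and the bottle and look-alikes haven't moved.

```bash
python3 -c "
from rig import env
print(env.close_job())"
```

```text
the job is handed in; nothing more can be done
None
```

I put all five parts upright in empty pockets of their own trays and handed the job in at about 38 s; the final pictures look right, but no verdict came back.

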